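Open the ratchet quick clamp

TASK

The blue ratchet clamp on the bench must be opened for the next, longer workpiece. With a fingertip press the red release on the sliding jaw fully down and, keeping it down, push the jaw back along its bar, away from the aluminium block, until it is fully home against the end stop; then let the release spring up and move clear. Leave the aluminium block and everything else on the bench where they are, and pick nothing up.

Things in the scene. Friction and masses are not known exactly. Their poses are not given: they have to be found in the camera images.
- clamp: Fixed ratchet clamp on the bench: blue base plate 100 x 380 x 12 mm, steel bar (28 mm wide, top 56 mm high) along its y axis. Origin on the bench under the bar at mid-base; z up; the jaw opens towards +y. Fixed blue jaw (80 mm wide, 116 mm high) at the -y end, dark end stop (60 mm wide, 68 mm high) at the +y end. Position and yaw vary.
- jaw (a joint): Travel of the sliding jaw (72 mm wide) along the bar in m: 0 = nearest the fixed jaw, 0.143 = fully open, home against the end stop. It slides with 1 to 2 N of friction, but a ratchet (9 mm pitch, up to one pitch of play) blocks it from opening unless the release is pressed more than about 6 mm; it is never blocked from closing.
- release (a joint): How far the red release is pressed, in m: 0 = up, 0.010 = fully down. Sprung: about 4 N to start, 8 N fully down; it springs up when let go.
- release_top (a point): Centre of the top of the red release paddle, 50 x 50 mm (88 mm above the bench when up, 78 mm when fully pressed); moves with paddle and jaw. It lies in a pocket of the jaw, 58 mm long along y and open at both sides: the push block's face is 29 mm away towards the clamp's +y, a 10 mm thick jaw plate 29 mm towards -y.
- push_face (a point): On the face of the jaw's blue push block (28 mm thick, top 114 mm above the bench, as is the jaw plate's) that looks to the release, i.e. to the clamp's -y; centred across the jaw, 100 mm above the bench. Pushing this face to the clamp's +y, with the release held down, opens the jaw.
- workpiece_mid (a point): Centre of a loose aluminium block 46 x 42 x 50 mm standing on the clamp's bed (58 mm above the bench), beside the fixed jaw. To be left alone.
- bushing: Loose brass bushing, 40 mm diameter, 32 mm high, beside the clamp on its far side; origin at its underside. To be left alone.
- screwdriver_grip (a point): Handle of a loose blue screwdriver 200 mm long, lying beside the clamp on the robot's side. To be left alone.
- long_block: Loose steel block 50 x 150 x 45 mm, the next workpiece, lying on the left of the bench; origin at its underside. To be left alone.
- wrench_grip (a point): Handle of a loose wrench 190 mm long, lying on the right of the bench. To be left alone.
- oil: Loose yellow oil bottle, 54 mm diameter, 130 mm high, on the right; origin at its underside. To be left alone.
- tin: Loose green tin, 70 mm diameter, 90 mm high, on the left; origin at its underside. To be left alone.
Things that resemble listed ones, but are neither listed nor needed, are in the scene too. Leave any green or purple look-alike of the part that bears workpiece_mid alone.

How it is judged:
On the way, in this order (a step that is already met when the one before it is completed fails the run):
1. the red release is pressed down while the jaw is still near its start (value of joint release above 0.0075 m and value of joint jaw below 0.08 m), for 0.05 s.
2. the jaw is pushed back with the release held down (value of joint release above 0.0065 m and value of joint jaw above 0.1 m), for 0.05 s.
At the end, for the whole second after the job is handed in: The sliding jaw is within 6 mm of fully open against the end stop, the release has sprung up (within 3 mm), the aluminium block stands upright within 15 mm of its place, and every other loose thing is within 30 mm of its place (value of joint jaw above 0.137 m and value of joint release below 0.003 m and distance of workpiece_mid from where it was at the start of the episode below 0.015 m and angle between workpiece_mid's own z axis and vertical below 0.1 rad and distance of each of bushing, screwdriver_grip, long_block, wrench_grip, oil, tin from where it was at the start of the episode below 0.03 m); the robot touches nothing.
It fails at once if the aluminium block in the clamp is shifted more than 15 mm, lifted or tipped (distance of workpiece_mid from where it was at the start of the episode above 0.015 m or angle between workpiece_mid's own z axis and vertical above 0.3 rad).
It fails at once if any other loose thing is lifted, carried or knocked more than 30 mm from its place (distance of any of bushing, screwdriver_grip, long_block, wrench_grip, oil, tin from where it was at the start of the episode above 0.03 m).
It also fails if it takes over 38 s, if anything falls off the work surface, if the arm or the gripper's body presses on something with over 40 N, if the wrist force passes 120 N, or if a joint passes its speed limit or range.

ROBOT

A 6-joint arm with a two-finger parallel gripper is mounted at the origin on the work surface. World frame = base frame: x ahead of the robot, y to its left, z up, the work surface at z = 0. Lengths are in m, angles in rad, forces in N, time in s.
With the tool pointing down it reaches from about 0.35 to 0.925 m from the base axis. Payload 6.4 kg.
Tool frame: the origin (TCP) lies on the centre line of the jaws, within the pads' length; the fingertips stand tips_ahead ahead of it and the grasp point (between the pads) lies 11 mm behind it (tips_ahead is the distance from the TCP to the fingertips, in m); z points along the fingers, y is the line along which they close (so a half turn about z gives the same grasp; the last joint's range is limited). The gripper opens to 94 mm and grips with 3 to 60 N. Pads are 16 mm wide; open, the fingers measure 119 mm over their backs; the gripper's body (75 mm by 177 mm) begins 78 mm behind the grasp point.
Start: joints at [-1.421, 0.245, 1.558, -0, 1.339, -0.174], TCP at [0.207, -0.616, 0.18] pointing down, gripper open.
Joint ranges: [-3.13, 3.13], [-1.02, 2.26], [0.13, 2.54], [-0.95, 4.09], [0.21, 2.88], [-2.74, 2.74]. Speed limits (rad/s): [2.57, 2.57, 3.14, 3.14, 3.14, 3.14].

INTERFACE

Orientations are given as a 3x3 rotation matrix whose columns are the frame's x, y, z axes.
In Python, from bench import movep, servo_line, goto_joints, grip, pause, solve_ik, grab_frame, MotionError, job_done, get_t, get_joints, get_qd, get_joint_torque, get_tool_pos, get_tcp_rot, get_contact_force, get_torque, get_gripper_width, get_grip_force, tips_ahead gives the robot as it stands. Calls block until the motion is done:
- movep(position, orientation): joint-space move of the TCP to a pose.
- servo_line(position, rotation=None, speed=0.15): straight line of the TCP; rotation=None keeps the orientation; speed is the mean speed in m/s.
- goto_joints(angles): joint-space move.
- grip(opening, force=None): opening from 0.0 (shut) to 1.0 (fully open); force is the grip in N (None keeps the last); returns when the fingers have stopped.
- pause(seconds).
- solve_ik(position, orientation): joint angles nearest the present ones, or None.
- grab_frame(name): name is "scene" or "top" or "wrist"; returns a dict with "img" (384x512x3 uint8, red, green, blue), "z_map" (384x512 float32, m along the optical axis (not along the pixel's ray), 0 where there is no reading), "vertical_fov" (degrees; the focal length in pixels is half the picture's height over the tangent of half this angle, whatever the lens; pixels are square), "cx", "cy" (the principal point, pixels), "D" ([k1, k2, p1, p2, k3] as OpenCV has them; the pictures are not rectified), "cam_to_world" (4x4, takes a point from camera to world coordinates); the wrist camera has in their place "mount" (4x4, takes a point from camera to tool coordinates, whose origin is the TCP and whose axes are the flange's). Camera axes: x right, y up, looking along -z (the intrinsics and any distortion apply to the point x, -y, -z); pixel columns grow to the right and rows downward; lengths in m; the calibration is good to about 2 mm. A picture is of the moment at which its call begins: read the wrist's pose just before it.
A pose or a line that the arm cannot do raises MotionError and nothing moves.
- job_done(): hands the job in; it is judged then, once.
Readings, each from a call of its own:
- get_t(): time.
- get_joints(): joint angles.
- get_qd(): joint speeds.
- get_joint_torque(): joint torques, N m.
- get_tool_pos(): TCP position.
- get_tcp_rot(): TCP orientation.
- get_contact_force(): force on the tool from outside, world axes, zero at the start.
- get_torque(): the same for the moment, N m.
- get_gripper_width(): opening from 0.0 (shut) to 1.0 (fully open).
- get_grip_force(): force on a finger pad.
Only numpy, scipy, OpenCV 4.12 (cv2) and the standard library are available. Lean on these libraries where they do the work, as an engineer would, in place of code of your own. Each camera call takes 0.05 s, during which the arm holds its last target. There are 200 camera calls.

## Working session

There is one attempt and no reset: what is moved stays moved. The work goes in short steps, each a Python script; the robot and the scene stay as the last script left them, time stands still between calls to the robot, and variables do not carry over. Pictures are saved under pics/ and viewed, at most 10 in all, crops included, and the job is handed in when it is done.

```bash
mkdir -p pics; cat > h.py <<'E'
import numpy as np, cv2
from bench import *
def frame(n):
    f=grab_frame(n); h,w=f["img"].shape[:2]
    fl=h/2/np.tan(np.radians(f["vertical_fov"])/2)
    K=np.array([[fl,0,f["cx"]],[0,fl,f["cy"]],[0,0,1.]])
    vv,uu=np.mgrid[0:h,0:w]
    n_=cv2.undistortPoints(np.stack([uu,vv],-1).reshape(-1,1,2).astype(float),K,np.array(f["D"],float)).reshape(h,w,2)
    z=f["z_map"]; P=np.stack([n_[...,0]*z,-n_[...,1]*z,-z,np.ones_like(z)],-1)
    return f,P
def world(n):
    f,P=frame(n); W=P@np.array(f["cam_to_world"]).T
    return f["img"],W[...,:3],f["z_map"]
E
python3 - <<'E'
from h import *
ims=[]
for n in("top","scene"):
    im,W,z=world(n); np.savez(n,im=im,W=W,z=z); cv2.imwrite(f"pics/{n}.png",im[...,::-1])
    hsv=cv2.cvtColor(im,cv2.COLOR_RGB2HSV)
    m=((hsv[...,0]<8)|(hsv[...,0]>172))&(hsv[...,1]>150)&(hsv[...,2]>70)&(z>0)
    k,l,s,c=cv2.connectedComponentsWithStats(m.astype(np.uint8))
    for i in range(1,k):
        if s[i,4]>15: print(n,s[i],c[i],np.median(W[l==i],0).round(3))
print(tips_ahead if not callable(tips_ahead) else tips_ahead(),get_t())
E
```

```text
top [ 219   85   48   38 1500] [242.42066667 102.82666667] [0.899 0.061 0.02 ]
top [396 171   8   7  48] [399.5625 174.    ] [ 0.616 -0.452  0.13 ]
top [281 190  19  18 252] [289.8452381  198.36904762] [ 0.538 -0.111  0.088]
scene [ 21  31  50  23 260] [50.23461538 44.70384615] [-0.898 -0.136  0.254]
scene [238  52  16  43 616] [245.5         73.27272727] [-0.79   1.005 -0.095]
scene [215 199  20  16 216] [224.56944444 206.80092593] [ 0.545 -0.109  0.089]
scene [ 320  228   79   72 2958] [358.36950642 262.24678837] [0.882 0.06  0.039]
scene [106 264  13  13 134] [112.35074627 270.12686567] [ 0.621 -0.454  0.13 ]
0.008 0.1
```

View pics/top.png

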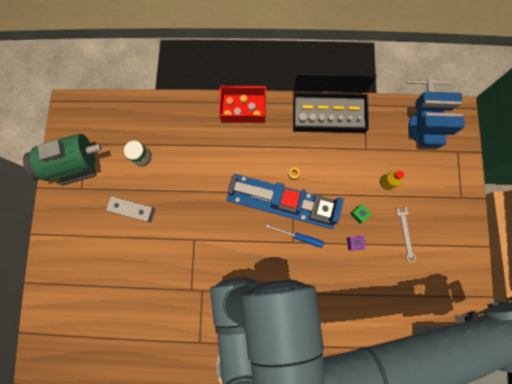

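View pics/scene.png

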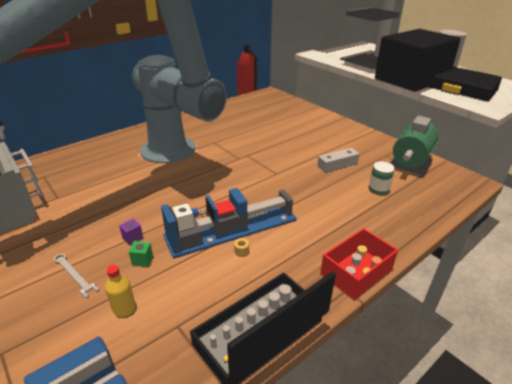

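Top view: the clamp runs from the fixed jaw with the aluminium block (325,208) to the end stop (235,188). The red release is at (290,198), the bushing at (294,173) and the screwdriver at (300,237). The scene view agrees, with the release at (224,207). Next I'll get the clamp's axis.

```bash
python3 - <<'E'
from h import *
for n in("top","scene"):
    d=np.load(n+".npz"); im,W,z=d["im"],d["W"],d["z"]
    hsv=cv2.cvtColor(im,cv2.COLOR_RGB2HSV)
    near=(np.linalg.norm(W[...,:2]-[.538,-.111],axis=-1)<.3)&(z>0)
    blue=(hsv[...,0]>98)&(hsv[...,0]<122)&(hsv[...,1]>130)&near
    base=blue&(abs(W[...,2]-.012)<.006)
    k,l,s,c=cv2.connectedComponentsWithStats(cv2.dilate(base.astype(np.uint8),np.ones((3,3))))
    p=W[base][:,:2].astype(np.float32); r=cv2.minAreaRect(p); print(n,"base",len(p),r)
    # bar top (56mm) and anything between
    bar=near&(abs(W[...,2]-.056)<.004)&(hsv[...,1]<80); q=W[bar][:,:2].astype(np.float32)
    print("bar",len(q),cv2.minAreaRect(q),cv2.fitLine(q,cv2.DIST_HUBER,0,.01,.01).ravel())
    top=near&blue&(abs(W[...,2]-.115)<.005)
    k,l,s,c=cv2.connectedComponentsWithStats(top.astype(np.uint8))
    for i in range(1,k):
        if s[i,4]>15: print("top",s[i,4],c[i],W[l==i].mean(0).round(4))
    red=near&((hsv[...,0]<8)|(hsv[...,0]>172))&(hsv[...,1]>150)&(abs(W[...,2]-.088)<.005)
    print("red",W[red].mean(0),cv2.minAreaRect(W[red][:,:2].astype(np.float32)))
E
```

```text
top base 803 ((0.5333967208862305, -0.08643682301044464), (0.37551623582839966, 0.1562138795852661), 62.229183197021484)
bar 613 ((0.6377260684967041, -0.19465672969818115), (0.45395421981811523, 0.3448006808757782), 67.4842529296875) [ 0.22872667  0.97349066  0.5534471  -0.06351122]
top 161 [277.03726708 194.04968944] [ 0.5459 -0.0687  0.1146]
top 60 [300.63333333 200.01666667] [ 0.5286 -0.1431  0.1146]
top 119 [337.12605042 209.6302521 ] [ 0.5007 -0.257   0.1159]
red [ 0.53794562 -0.1109993   0.0881734 ] ((0.538763701915741, -0.11148495972156525), (0.04976106062531471, 0.0499127060174942), 75.93869018554688)
scene base 778 ((0.5217888355255127, -0.08738785982131958), (0.3689021170139313, 0.1470760703086853), 76.59939575195312)
bar 672 ((0.6394651532173157, -0.1854337453842163), (0.4677663743495941, 0.33584320545196533), 68.06707763671875) [ 0.15852334  0.98735523  0.5509504  -0.14254554]
top 106 [237.39622642 196.55660377] [ 0.5555 -0.0748  0.1145]
top 22 [211.09090909 203.31818182] [ 0.5355 -0.1476  0.1136]
top 126 [168.11904762 215.03968254] [ 0.5116 -0.2633  0.1161]
red [ 0.54232812 -0.10940794  0.08873065] ((0.540921688079834, -0.10778892785310745), (0.04673418030142784, 0.05398044362664223), 67.36012268066406)
```

```bash
cat >> h.py <<'E'
a=np.radians(13.6); u=np.array([np.sin(a),np.cos(a),0]); REL=np.array([.538,-.111,0])
def rot(s):
    x=s*u; z=np.array([0,0,-1.]); return np.column_stack([x,np.cross(z,x),z])
E
python3 - <<'E'
from h import *
q=np.array(get_joints()); grip(0.0)
p=REL+.015*u
c=[(np.abs(np.array(s_)-q).max(),s) for s in(1,-1) if (s_:=solve_ik(p+[0,0,.2],rot(s))) is not None]
print(c); R=rot(min(c)[1])
servo_line(np.array(get_tool_pos())+[0,0,.07])
movep(p+[0,0,.2],R); servo_line(p+[0,0,.105],speed=.1)
f0=np.array(get_contact_force()); print(get_t(),get_tool_pos(),f0)
for z in(.098,.096,.094,.092,.090,.088,.086,.085,.084):
    servo_line(p+[0,0,z],speed=.03); f=np.array(get_contact_force())-f0
    print(z,np.round(get_tool_pos(),4),f.round(1))
    if f[2]>12: break
print(get_t())
im,W,z=world("scene"); cv2.imwrite("pics/press.png",cv2.resize(im[150:270,120:320,::-1],None,fx=3,fy=3))
E
```

```text
[(np.float64(1.038697991077213), 1)]
5.45 [ 0.54216063 -0.09665426  0.10583478] [-0.19504543 -1.01426905 -0.37733354]
0.098 [ 0.5413 -0.0964  0.0978] [-0.2  1.1  0.3]
0.096 [ 0.5415 -0.0964  0.0959] [1.1 1.1 0.8]
0.094 [ 0.5414 -0.0964  0.0938] [-0.7  1.1  0.6]
0.092 [ 0.5414 -0.0964  0.0918] [0.5 0.8 0.7]
0.09 [ 0.5414 -0.0964  0.0898] [ 0.5  1.3 -0.3]
0.088 [ 0.5414 -0.0964  0.0878] [-0.3  1.9  0.2]
0.086 [ 0.5414 -0.0964  0.0858] [0.6 1.6 0.7]
0.085 [ 0.5415 -0.0964  0.0849] [ 0.3  1.1 -0.3]
0.084 [ 0.5415 -0.0964  0.0839] [-0.7  1.3 -0.2]
7.8333
```

View pics/press.png

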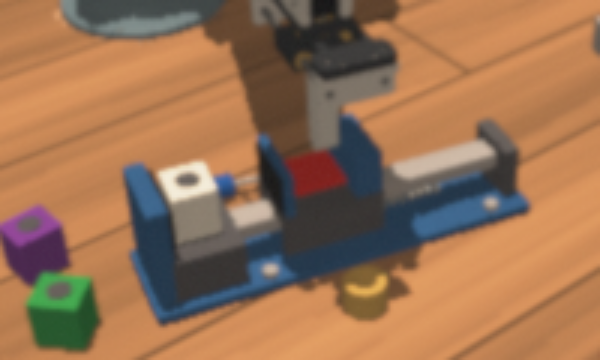

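The paddle is still visible and not pressed. The finger's tip sits at about (322,150) in the crop, at the robot-side edge of the paddle. I'll check where the finger really is using depth.

```bash
python3 - <<'E'
from h import *
print(get_gripper_width(),np.round(get_tool_pos(),4),np.round(get_tcp_rot(),2).tolist(),np.round(get_contact_force(),1), tips_ahead() if callable(tips_ahead) else tips_ahead)
for n in("scene","top"):
    im,W,z=world(n); hsv=cv2.cvtColor(im,cv2.COLOR_RGB2HSV)
    if n=="scene":
        for v in range(180,205,2):
            u_=227; print(v,[ (W[v,x].round(3).tolist(),im[v,x].tolist()) for x in(225,229)])
    near=(np.linalg.norm(W[...,:2]-[.538,-.111],axis=-1)<.1)&(z>0)
    red=near&((hsv[...,0]<8)|(hsv[...,0]>172))&(hsv[...,1]>150)
    if red.any(): print(n,W[red].mean(0),cv2.minAreaRect(W[red][:,:2].astype(np.float32)))
E
```

```text
0.007749928550801497 [ 0.5415 -0.0964  0.084 ] [[0.24, 0.97, -0.0], [0.97, -0.24, 0.0], [0.0, -0.0, -1.0]] [-0.7  0.2  0.1] 0.008
180 [([0.607, -0.148, 0.224], [120, 112, 101]), ([0.612, -0.14, 0.224], [104, 96, 86])]
182 [([0.548, -0.108, 0.171], [120, 112, 101]), ([0.617, -0.143, 0.222], [96, 88, 81])]
184 [([0.549, -0.109, 0.166], [119, 109, 99]), ([0.615, -0.142, 0.214], [123, 113, 102])]
186 [([0.545, -0.107, 0.157], [120, 112, 100]), ([0.555, -0.101, 0.16], [124, 115, 103])]
188 [([0.547, -0.108, 0.152], [122, 113, 102]), ([0.555, -0.101, 0.154], [125, 117, 105])]
190 [([0.547, -0.109, 0.146], [121, 112, 100]), ([0.553, -0.1, 0.146], [125, 116, 104])]
192 [([0.544, -0.107, 0.137], [120, 111, 100]), ([0.554, -0.101, 0.14], [125, 116, 104])]
194 [([0.544, -0.107, 0.131], [119, 110, 98]), ([0.553, -0.101, 0.133], [125, 116, 104])]
196 [([0.545, -0.108, 0.125], [118, 109, 98]), ([0.553, -0.101, 0.126], [124, 116, 104])]
198 [([0.543, -0.107, 0.117], [117, 107, 95]), ([0.553, -0.101, 0.12], [115, 106, 96])]
200 [([0.521, -0.092, 0.091], [121, 71, 61]), ([0.525, -0.081, 0.088], [92, 58, 61])]
202 [([0.526, -0.096, 0.089], [127, 35, 31]), ([0.534, -0.088, 0.089], [117, 37, 36])]
204 [([0.534, -0.102, 0.089], [127, 35, 31]), ([0.542, -0.094, 0.09], [126, 34, 31])]
scene [ 0.5436855  -0.11078695  0.08823045] ((0.5376317501068115, -0.11314348876476288), (0.05329582095146179, 0.05285068601369858), 79.05615234375)
```

The scene camera puts the fingertips at z ≈ 0.116 over the paddle, not touching it. The real tips are about 40 mm higher than the TCP plus tips_ahead implies, though x and y agree. I'll carry on down, guarded by force.

```bash
python3 - <<'E'
from h import *
p=REL+.015*u; R=rot(1)
f0=np.array(get_contact_force()); L=[]
z=.084
while z>.036:
    z-=.002
    servo_line(p+[0,0,z],speed=.04); f=np.mean([get_contact_force() for _ in range(3)],0)-f0
    L.append((round(z,3),f.round(1).tolist()))
    if f[2]>11 or np.abs(f[:2]).max()>8: break
for l in L[-9:]: print(l)
print(get_t(),get_tool_pos())
im,W,zz=world("scene"); cv2.imwrite("pics/press2.png",cv2.resize(im[150:270,120:320,::-1],None,fx=3,fy=3))
E
```

```text
(0.066, [1.4, -0.5, 0.3])
(0.064, [0.9, 0.0, -0.6])
(0.062, [0.8, -0.7, 3.5])
(0.06, [0.5, -0.6, 4.7])
(0.058, [1.1, 0.5, 5.3])
(0.056, [0.2, 0.5, 7.0])
(0.054, [-0.1, -0.6, 6.8])
(0.052, [-0.7, 0.5, 7.5])
(0.05, [-4.7, 0.9, 17.0])
12.2333 [ 0.54212912 -0.0967146   0.05236743]
```

View pics/press2.png

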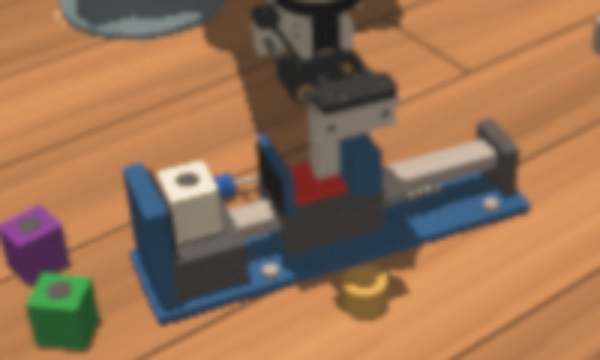

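The tip now stands on the paddle at about (325,170). The force profile (4 N rising to 8 N over 10 mm, then a hard stop) shows the release is fully down. Now I'll push towards the end stop.

```bash
python3 - <<'E'
from h import *
p=REL+.015*u; s=0; z=.0505
while s<.150:
    s+=.006 if s<.09 else .003
    servo_line(p+s*u+[0,0,z],speed=.06); f=np.mean([get_contact_force() for _ in range(3)],0)
    print(round(s,3),np.round((np.array(get_tool_pos())-p)@u,4),"axial %.1f lat %.1f z %.1f"%(f@u,f[0]*u[1]-f[1]*u[0],f[2]))
    if f@u<-15 or f[2]>35 or get_t()>27: break
print(get_t())
im,W,zz=world("scene"); cv2.imwrite("pics/push.png",cv2.resize(im[150:270,120:320,::-1],None,fx=3,fy=3))
E
```

```text
0.006 0.0063 axial 2.0 lat -4.3 z 14.3
0.012 0.0123 axial 1.5 lat -3.9 z 15.1
0.018 0.0184 axial 1.1 lat -3.6 z 13.7
0.024 0.0244 axial 1.7 lat -4.2 z 13.5
0.03 0.0304 axial 1.4 lat -4.2 z 13.5
0.036 0.0364 axial 1.4 lat -4.3 z 13.1
0.042 0.0425 axial 1.3 lat -4.5 z 14.7
0.048 0.0485 axial 2.1 lat -4.6 z 13.5
0.054 0.0545 axial -0.2 lat -3.6 z 14.1
0.06 0.0605 axial 0.2 lat -4.2 z 14.1
0.066 0.0666 axial 0.7 lat -3.8 z 13.4
0.072 0.0726 axial 1.7 lat -4.0 z 13.7
0.078 0.0786 axial 1.8 lat -4.7 z 12.5
0.084 0.0846 axial 0.8 lat -3.8 z 13.3
0.09 0.0906 axial 1.8 lat -3.5 z 13.4
0.093 0.0933 axial 0.3 lat -3.3 z 13.8
0.096 0.0963 axial 0.5 lat -3.7 z 13.7
0.099 0.0993 axial -0.1 lat -3.3 z 13.3
0.102 0.1022 axial 1.0 lat -3.4 z 12.8
0.105 0.1053 axial -0.1 lat -3.8 z 13.0
0.108 0.1083 axial -0.6 lat -4.1 z 13.5
0.111 0.1113 axial -0.8 lat -3.2 z 13.3
0.114 0.1143 axial -0.6 lat -2.9 z 12.9
0.117 0.1173 axial -0.2 lat -3.3 z 14.2
0.12 0.1203 axial 0.3 lat -4.2 z 13.0
0.123 0.1233 axial 0.1 lat -3.7 z 12.9
0.126 0.1263 axial 1.2 lat -3.8 z 12.5
0.129 0.1293 axial 1.2 lat -3.4 z 12.7
0.132 0.131 axial -4.5 lat -2.8 z 12.9
0.135 0.1331 axial -6.9 lat -2.9 z 12.8
0.138 0.136 axial -7.1 lat -0.3 z 12.6
0.141 0.1367 axial -16.5 lat -1.8 z 12.6
20.2833
```

View pics/push.png

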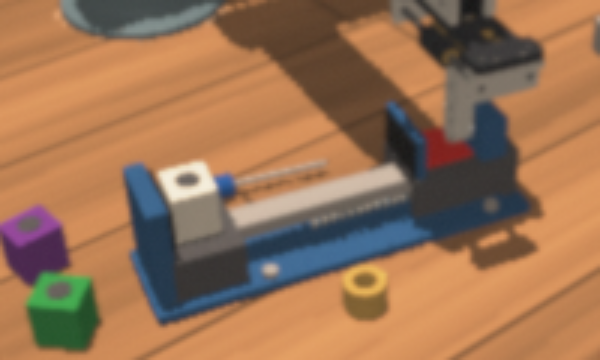

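The jaw is at the end stop: the tip slid the last 6 mm to the push face and met 16 N. Backing off first could drag the jaw closed, so I'll lift straight up.

```bash
python3 - <<'E'
from h import *
p=np.array(get_tool_pos()); p=p-.0005*u
servo_line(p*[1,1,0]+[0,0,.09],speed=.06); servo_line(p*[1,1,0]+[0,0,.2],speed=.15)
print(get_t(),np.round(get_contact_force(),1))
im,W,z=world("scene"); cv2.imwrite("pics/end.png",cv2.resize(im[150:270,120:320,::-1],None,fx=3,fy=3))
hsv=cv2.cvtColor(im,cv2.COLOR_RGB2HSV)
near=(np.linalg.norm(W[...,:2]-(REL+.128*u)[:2],axis=-1)<.06)&(z>0)
red=near&((hsv[...,0]<8)|(hsv[...,0]>172))&(hsv[...,1]>150)
m=W[red].mean(0); print(m,(m-[.5423,-.1094,0])@u)
E
```

```text
22.0333 [-0.   0.3  0.3]
[0.57531813 0.01664609 0.08907981] 0.13027584016601643
```

View pics/end.png

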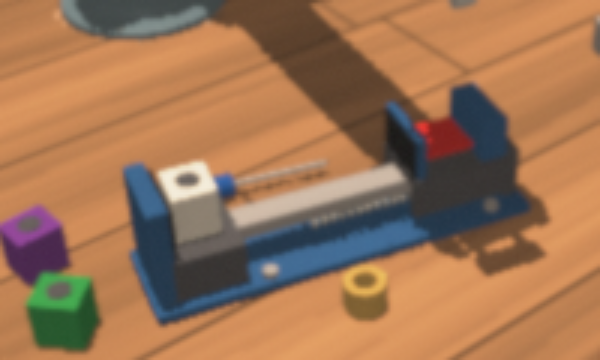

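The jaw is against the end stop at about (510,160) and has travelled 0.130 m. The release is up at z = 0.089, the block and the other parts in view haven't moved, and the arm is clear.

```bash
python3 -c "
from bench import *
print(job_done(),get_t())"
```

```text
the job is handed in; nothing more can be done
the job is handed in; nothing more can be done
```

The clamp is open: the jaw travelled about 130 mm to the end stop with the release held down, the release sprang back up, nothing else in view moved, and the job was handed in after about 22 s (no verdict was returned).

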